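Set the jar and its clamp screw on a label-reading stand

TASK

Turn the jar in its nest on the label-reading stand so that its label squarely faces the reader window, and let go of it. Then turn the wing-headed thumbscrew clockwise (seen from above) until it is fully seated, and back it off a quarter turn so that the clamp strap is just free. Finish with the thumbscrew's wing still held in the gripper at that setting, the jar standing in its nest and still facing the reader; do not shift the loose deli cup, spice jar or binder clip.

Things in the scene. Friction and masses are not known exactly. Their poses are not given: they have to be found in the camera images.
- stand: fixed label-reading stand: aluminium plate 120 x 335 x 12 mm (x, y, z) on the table. Origin at table height. On its own y axis (x = 0) stand: reader block at y = +131 mm (grey box 66 x 50 mm, top 66 mm above the table), jar's nest at y = +10, thumbscrew axis at y = -130. Its +y axis points from the jar to the reader; z up.
- nest (a point): centre of the jar's round nest, on the top of the base plate (12 mm above the table). A rim 5 mm high and 32.5 mm in inner radius keeps the jar's foot in place with 1.5 mm play all round.
- reader_window (a point): centre of the dark window on the face of the reader block that looks toward the jar (the stand's -y), 44 mm above the table and 94 mm from the nest's centre.
- jar_mid (a point): loose upright steel jar, 0.25 kg, 94 mm tall, in the nest; this point is on its axis, 45 mm above its underside. Foot 62 mm wide, 6 mm high; body 49 mm; lid 52 mm in diameter, 58 to 90 mm above the underside (grip it across from above). +y points out through the label, z up. A 4 mm high white ridge on the lid runs from the middle toward the label. Starts 0.6 to 1.6 rad counterclockwise of facing the reader.
- jar_label (a point): middle of the paper label with black bars on the jar's side, 25.5 mm from the jar's axis in its +y direction, 34 mm above its underside.
- wing (a point): centre of the thumbscrew's wing head: dark steel paddle 44 mm long (own x), 12 mm thick (own y), 30 mm high (z up), about 90 mm above the table, on the screw's upright axis; stem below it 10 to 12 mm thick, 40 mm long. Grip across the thickness from above. It sinks 1.3 mm per radian turned clockwise. The flat clamp strap it carries reaches over the jar's foot, below 40 mm.
- thumbscrew (a joint): angle of the thumbscrew in rad: grows when turned clockwise seen from above; 3.6 is fully seated (a hard stop), 0 is the other hard stop; a quarter turn back from the seat is 2.03. Friction (about 0.06 N m) keeps it where it is left. It starts between 1.4 and 2.4.
- deli_cup: bystander: a loose cream deli cup with lid, 74 mm wide, 68 mm tall; origin at its underside
- spice_jar: bystander: a loose small spice jar with a dark cap, 40 mm wide, 105 mm tall; origin at its underside
- binder_clip_1: bystander: a loose black binder clip, 54 x 31 x 40 mm; origin at its underside

How it is judged:
On the way, in this order (a step that is already met when the one before it is completed fails the run):
1. the jar stands in its nest with its label within 15 degrees of facing the reader, released (angle between the y axis of jar_mid and the y axis of stand, either way round below 0.26 rad and y of jar_label in the frame of stand above 0.02 m and horizontal distance between jar_mid and nest below 0.006 m and angle between jar_mid's own z axis and vertical below 0.08 rad and z of jar_mid in the frame of nest below 0.048 m and contact force between the fingers and jar below 0.2 N), for 0.2 s.
2. the thumbscrew is seated (within 0.08 rad of its stop) (value of joint thumbscrew above 3.52 rad), for 0.2 s.
At the end, for the whole second after the job is handed in: The thumbscrew stands a quarter turn (1.57 rad, give or take 0.22) back from its seat and is still, its wing gripped between the fingers (grip point within 30 mm of the wing's centre, more than 2 N); the untouched jar stands upright in its nest, its label within 0.26 rad of facing the reader (all of step 1 and value of joint thumbscrew between 1.809 and 2.249 rad and velocity of joint thumbscrew between -0.1 and 0.1 rad/s and contact force between the fingers and thumbscrew above 2 N and distance between the grasp point and wing below 0.03 m and contact force between the arm and jar below 0.2 N); the arm keeps its last pose, push and grip.
It fails at once if the jar is lifted out of its nest or tipped over (z of jar_mid in the frame of nest above 0.065 m or angle between jar_mid's own z axis and vertical above 0.4 rad).
It fails at once if a bystander is shifted by more than 3 cm (distance of any of deli_cup, spice_jar, binder_clip_1 from where it was at the start of the episode above 0.03 m).
It also fails if it takes over 72 s, if anything falls off the work surface, if the arm or the gripper's body presses on something with over 40 N, if the wrist force passes 120 N, or if a joint passes its speed limit or range.

ROBOT

A 7-joint arm with a two-finger parallel gripper is mounted at the origin on a cart in front of the work surface, level with it; the furniture and walls round the work are solid. World frame = base frame: x ahead of the robot, y to its left, z up, the work surface at z = 0. Lengths are in m, angles in rad, forces in N, time in s.
With the tool pointing down it reaches from about 0.4 to 0.925 m from the base axis. Payload 5.6 kg.
Tool frame: the origin (TCP) lies on the centre line of the jaws, within the pads' length; the fingertips stand 25 mm ahead of it and the grasp point (between the pads) lies 6 mm ahead of it; z points along the fingers, y is the direction in which the jaws open and shut (so a half turn about z gives the same grasp; the last joint's range is limited). The gripper opens to 85 mm and grips with 20 to 120 N. Pads are 22 mm wide; open, the fingers measure 114 mm over their backs; the gripper's body (76 mm by 85 mm) begins 54 mm behind the grasp point. The pads swing forward as they close: fully open they stand 13 mm farther back than shut.
Start: joints at [-1.207, 0.468, -0.012, 1.603, 0.006, 1.071, -0.056], TCP at [0.257, 0.597, 0.256] pointing down, gripper open.
Joint ranges: [-2.53, 2.53], [-0.31, 2.02], [-1.57, 1.55], [0.28, 2.44], [-1.29, 4.43], [0.15, 1.84], [-2.92, 2.92]. Speed limits (rad/s): [2.57, 2.57, 3.14, 3.14, 3.14, 3.14, 3.14].

INTERFACE

Orientations are given as [roll, pitch, yaw] about the fixed x, y, z axes, in that order (R = Rz(yaw) Ry(pitch) Rx(roll)).
In Python, from workcell import * gives the robot as it stands. Calls block until the motion is done:
- movep(position, orientation): joint-space move of the TCP to a pose.
- move_linear(position, rot=None, v=0.15): straight line of the TCP; rot=None keeps the orientation; v is the mean speed in m/s.
- set_joints(angles): joint-space move.
- grip(opening, strength=None): opening from 0.0 (shut) to 1.0 (fully open); strength is the grip in N (None keeps the last); returns when the fingers have stopped.
- sleep(seconds).
- ik(position, orientation): joint angles nearest the present ones, or None.
- get_image(name): name is "scene" or "side" or "wrist"; returns a dict with "frame" (480x640x3 uint8, blue, green, red), "fx", "fy", "cx", "cy" (pixels), "R" (3x3) and "t" (3): a world point X has camera coordinates R X + t. Camera axes: x right, y down, z forward; pixel columns grow to the right and rows downward; lengths in m; the calibration is good to about 2 mm. A picture is of the moment at which its call begins. There is no depth.
A pose or a line that the arm cannot do raises Unreachable and nothing moves.
- job_done(): hands the job in, once; it reports no verdict.
Trained networks look in a picture, given as the dict that the camera call returned (one of the last four; its "shot" number tells which), for a name from the list of things; names that differ only in an ending like _2 or _b are one class to them, and where a whole thing is asked for, a point or a joint stands for the part that bears it (a point fixed in the world has none). Each returns a list of dicts, best first, with "conf" (0 to 1); they miss things now and then, are a little off and sometimes report something else, mostly with a low value. They report only what shows in the picture. A call takes as long as a camera call.
- cut_out(name, picture): "pixels" (480x640 bool, what is visible of it) and "at" ([column, row] in pixels, amid what is visible of it).
Readings, each from a call of its own:
- current_clock(): time.
- current_joint_positions(): joint angles.
- current_joint_vel(): joint speeds.
- current_joint_efforts(): joint torques, N m.
- current_tool_pos(): TCP position.
- current_tool_rot(): TCP orientation.
- current_contact_force(): force on the tool from outside, world axes, zero at the start.
- current_torque(): the same for the moment, N m.
- current_gripper_width(): opening from 0.0 (shut) to 1.0 (fully open).
Only numpy, scipy, OpenCV 4.12 (cv2) and the standard library are available. Lean on these libraries where they do the work, as an engineer would, in place of code of your own. Each camera call takes 0.05 s, during which the arm holds its last target.

## Working session

There is one attempt and no reset: what is moved stays moved. The work goes in short steps, each a Python script; the robot and the scene stay as the last script left them, time stands still between calls to the robot, and variables do not carry over. Pictures are saved under pics/ and viewed, and the job is handed in when it is done.

```bash
ls; mkdir -p pics; python3 - <<'E'
from workcell import *
import cv2
print(current_clock(),current_tool_pos(),current_tool_rot(),current_joint_positions())
for n in ["scene","side","wrist"]:
    p=get_image(n); cv2.imwrite(f"pics/{n}0.png",p["frame"]); print(n,p["fx"],p["cx"],p["cy"],p["R"],p["t"])
    for o in ["stand","jar_mid","jar_label","wing","reader_window","deli_cup","spice_jar","binder_clip_1"]:
        try:
            r=cut_out(o,p); print(o,[(round(q["conf"],2),q["at"],int(q["pixels"].sum())) for q in r[:2]])
        except Exception as e: print(o,e)
print(current_clock())
E
```

```text
pics
0.0 [0.25702246 0.59645681 0.25533557] [-3.13977282e+00  1.28451954e-04  2.73477589e+00] [-1.20701857  0.4683895  -0.01161627  1.60361094  0.00600891  1.0714511
 -0.05629138]
scene 446.4810579186091 327.75981150390794 249.84784563948944 [[ 0.75876837 -0.65119197 -0.01481804]
 [-0.26954995 -0.29320682 -0.91726364]
 [ 0.59296997  0.69998484 -0.39800483]] [-0.4621003   0.25255836  0.85447612]
stand [(0.79, [330.2, 284.5], 3431)]
jar_mid [(0.73, [318.8, 266.2], 699)]
jar_label [(0.82, [317.0, 267.5], 712)]
wing [(0.51, [363.8, 264.9], 280)]
reader_window [(0.63, [329.6, 285.1], 3414)]
deli_cup [(0.66, [224.0, 229.9], 508)]
spice_jar [(0.84, [364.3, 243.0], 427)]
binder_clip_1 [(0.63, [453.8, 338.2], 204)]
side 437.63194966460475 317.22471401092747 245.58494853053156 [[ 0.91813249 -0.39615783 -0.00957636]
 [-0.23051487 -0.51427096 -0.82606796]
 [ 0.32232844  0.76064733 -0.56348914]] [-0.59079112  0.22292818  1.12963767]
stand [(0.68, [304.8, 278.4], 2963)]
jar_mid [(0.93, [295.1, 259.7], 553)]
jar_label [(0.68, [291.9, 259.1], 621)]
wing [(0.73, [328.1, 270.7], 190)]
reader_window [(0.72, [306.6, 277.0], 2986), (0.26, [294.5, 259.8], 612)]
deli_cup [(0.72, [246.2, 201.1], 428)]
spice_jar [(0.25, [373.0, 362.1], 152)]
binder_clip_1 [(0.61, [293.7, 260.2], 530), (0.49, [371.9, 361.4], 141)]
wrist 349.95226419335864 321.5985888917926 242.24063612819265 [[ 3.96076968e-01  9.18217237e-01  3.74888312e-04]
 [ 8.83206522e-01 -3.81086547e-01  2.73348282e-01]
 [ 2.51135970e-01 -1.07935855e-01 -9.61915057e-01]] [-0.65091262 -0.0360468   0.37749769]
stand []
jar_mid []
jar_label []
wing []
reader_window []
deli_cup []
spice_jar []
binder_clip_1 []
1.35
```

View pics/scene0.png

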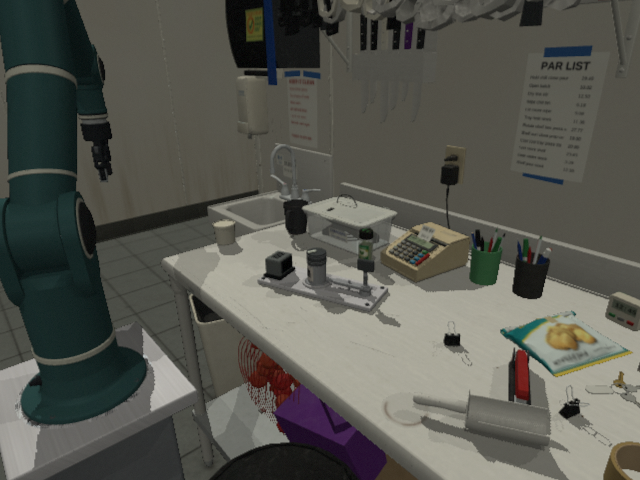

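View pics/side0.png

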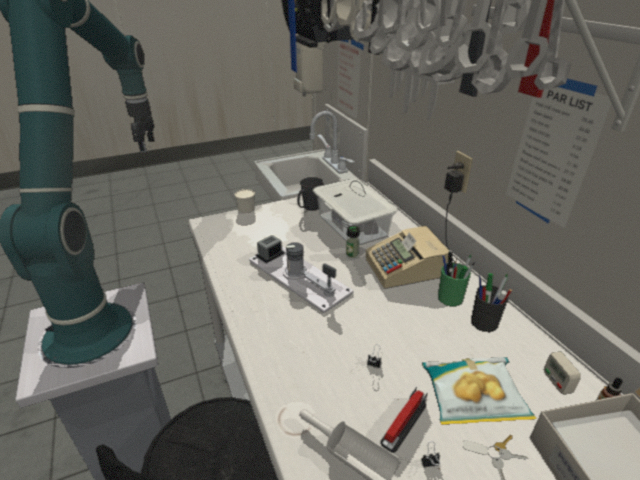

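View pics/wrist0.png

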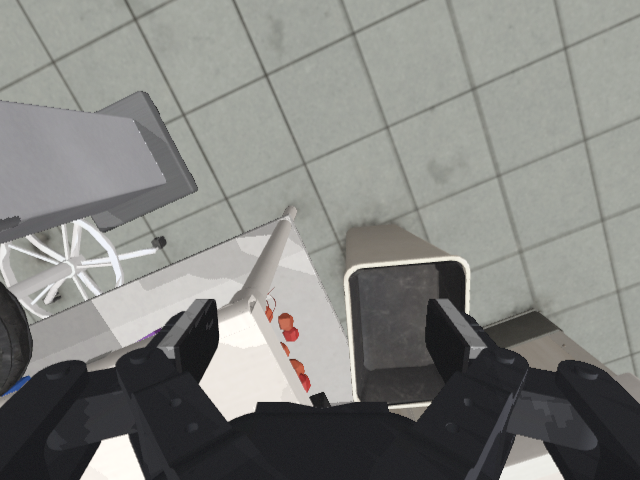

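```bash
cat > h.py <<'E'
from workcell import *
import numpy as np, cv2
from scipy.spatial.transform import Rotation as Rot
def ray(p,uv):
    d=np.array([(uv[0]-p["cx"])/p["fx"],(uv[1]-p["cy"])/p["fy"],1.]); R=np.array(p["R"]);t=np.array(p["t"])
    return -R.T@t, R.T@d
def onz(p,uv,z):
    c,d=ray(p,uv); return c+d*(z-c[2])/d[2]
def tri(obs):
    A=np.zeros((3,3));b=np.zeros(3);L=[]
    for p,uv in obs:
        c,d=ray(p,uv); d=d/np.linalg.norm(d);M=np.eye(3)-np.outer(d,d);A+=M;b+=M@c;L.append((c,M))
    X=np.linalg.solve(A,b); return X,[np.linalg.norm(M@(X-c)) for c,M in L]
def proj(p,X):
    q=np.array(p["R"])@np.array(X)+np.array(p["t"]); return np.array([p["fx"]*q[0]/q[2]+p["cx"],p["fy"]*q[1]/q[2]+p["cy"]])
E
python3 - <<'E'
from h import *
s=get_image("scene");d=get_image("side")
print(tri([(s,(317,251)),(d,(294.5,246))]),tri([(s,(366,266)),(d,(329,270))]))
r=lambda n,p: cut_out(n,p)[0]["at"]
print(tri([(s,r("jar_mid",s)),(d,r("jar_mid",d))]),tri([(s,r("deli_cup",s)),(d,r("deli_cup",d))]),onz(s,(454,347),0),onz(d,(374,367),0))
print(tri([(s,(366,245)),(d,(353,239))]))
for n,p,(x0,y0,x1,y1) in [("s",s,(240,210,420,320)),("d",d,(230,210,390,320))]:
    cv2.imwrite(f"pics/{n}z.png",cv2.resize(p["frame"][y0:y1,x0:x1],None,fx=4.4,fy=4.4,interpolation=cv2.INTER_CUBIC))
E
```

```text
(array([0.57600633, 0.00387425, 0.10323782]), [np.float64(0.0019388117064557616), np.float64(0.0019388117064558265)]) (array([ 0.62692511, -0.12401866,  0.08933001]), [np.float64(0.0024535621270673127), np.float64(0.0024535621270673547)])
(array([ 0.56332398, -0.02102165,  0.07100938]), [np.float64(0.006981618791641498), np.float64(0.006981618791641584)]) (array([0.5769099 , 0.50975209, 0.00685846]), [np.float64(0.004802448510991647), np.float64(0.004802448510991502)]) [ 0.61498013 -0.40062999  0.        ] [ 6.17228665e-01 -3.97008200e-01 -1.11022302e-16]
(array([0.78044993, 0.02880732, 0.0553886 ]), [np.float64(0.003518141556346562), np.float64(0.0035181415563464804)])
```

View pics/sz.png

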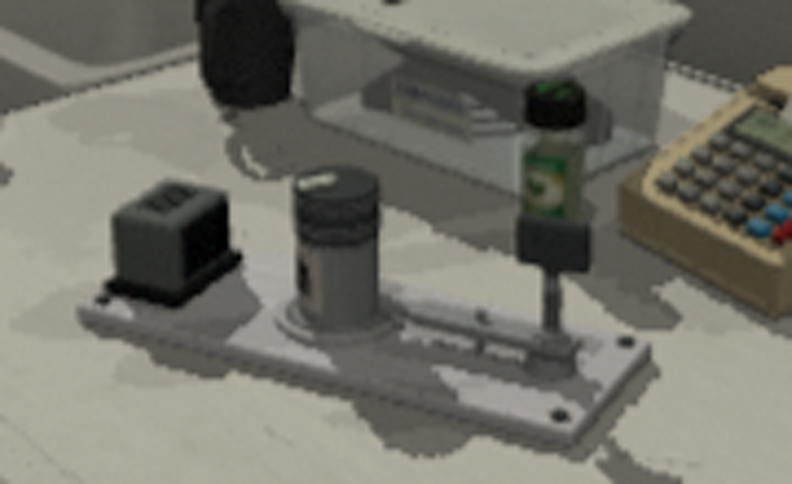

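View pics/dz.png

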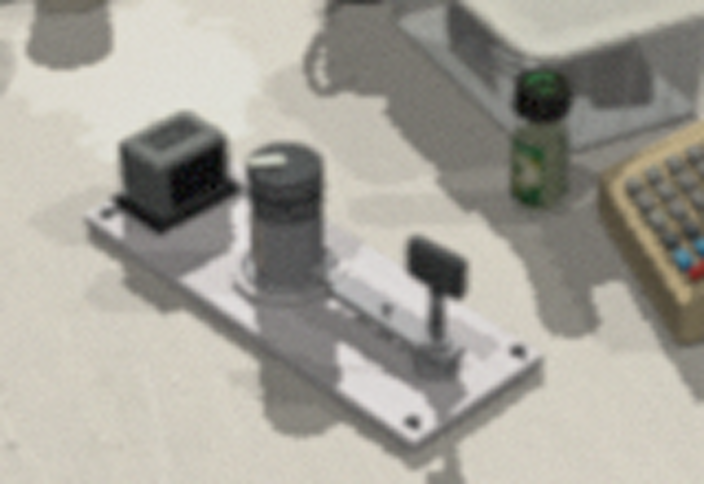

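```bash
python3 - <<'E'
from h import *
p=get_image("wrist");R=np.array(p["R"]);c=-R.T@p["t"];T=Rot.from_euler("xyz",current_tool_rot()).as_matrix()
print("cam in tool",T.T@(c-current_tool_pos()),"cam axes in tool\n",T.T@R.T)
np.set_printoptions(precision=3,suppress=True)
for yaw in np.arange(-3.1,3.2,.4):
    for P in [[.576,.004,.30],[.627,-.124,.12]]:
        q=ik(P,[np.pi,0,yaw]); print(round(yaw,2),P,q)
E
```

```text
cam in tool [ 0.06829636  0.00078592 -0.11690918] cam axes in tool
 [[-2.98511465e-04 -9.61923550e-01 -2.73318487e-01]
 [ 9.99999902e-01 -3.76552474e-04  2.33073354e-04]
 [-3.27117500e-04 -2.73318391e-01  9.61923568e-01]]
-3.1 [0.576, 0.004, 0.3] [-0.359  0.303  0.365  1.762 -0.12   1.098  1.658]
-3.1 [0.627, -0.124, 0.12] [-0.114  0.623  0.354  1.746 -0.28   0.823  1.983]
-2.7 [0.576, 0.004, 0.3] [-0.304  0.3    0.295  1.758 -0.097  1.097  2.036]
-2.7 [0.627, -0.124, 0.12] [-0.02   0.61   0.223  1.739 -0.175  0.812  2.298]
-2.3 [0.576, 0.004, 0.3] [-0.24   0.298  0.217  1.754 -0.071  1.097  2.412]
-2.3 [0.627, -0.124, 0.12] [ 0.064  0.605  0.108  1.733 -0.085  0.808  2.624]
-1.9 [0.576, 0.004, 0.3] [-0.186  0.298  0.15   1.751 -0.049  1.097  2.792]
-1.9 [0.627, -0.124, 0.12] [ 0.928  1.124 -1.337  1.673  1.135  1.316  2.177]
-1.5 [0.576, 0.004, 0.3] [-0.992  0.625  1.358  1.795 -0.643  1.265 -2.531]
-1.5 [0.627, -0.124, 0.12] [-0.652  1.092  1.334  1.779 -1.129  1.267 -2.071]
-1.1 [0.576, 0.004, 0.3] [-0.992  0.625  1.358  1.795 -0.643  1.265 -2.131]
-1.1 [0.627, -0.124, 0.12] [-0.6
[... 869 characters left out ...]
  1.107 -0.138]
1.3 [0.627, -0.124, 0.12] [-0.286  0.672  0.603  1.758 -0.482  0.864  0.265]
1.7 [0.576, 0.004, 0.3] [-0.527  0.322  0.58   1.772 -0.196  1.105  0.247]
1.7 [0.627, -0.124, 0.12] [-0.242  0.656  0.537  1.755 -0.428  0.85   0.621]
2.1 [0.576, 0.004, 0.3] [-0.494  0.317  0.537  1.77  -0.18   1.103  0.632]
2.1 [0.627, -0.124, 0.12] [-0.208  0.645  0.488  1.752 -0.388  0.841  0.988]
2.5 [0.576, 0.004, 0.3] [-0.457  0.312  0.489  1.768 -0.163  1.101  1.015]
2.5 [0.627, -0.124, 0.12] [-0.174  0.636  0.439  1.75  -0.348  0.833  1.356]
2.9 [0.576, 0.004, 0.3] [-0.404  0.307  0.422  1.765 -0.139  1.099  1.393]
2.9 [0.627, -0.124, 0.12] [-0.139  0.628  0.389  1.748 -0.308  0.827  1.723]
```

```bash
python3 - <<'E'
from h import *
import pickle
S={}
for i,(P,yaw) in enumerate([([.60,-.05,.30],2.0),([.60,-.04,.30],0.6)]):
    movep(P,[np.pi,0,yaw]); sleep(.2)
    p=get_image("wrist"); S[i]=p; cv2.imwrite(f"pics/w{i+1}.png",p["frame"])
    for o in ["jar_mid","jar_label","wing","stand"]:
        r=cut_out(o,p); print(o,[(round(q["conf"],2),q["at"],int(q["pixels"].sum())) for q in r[:2]])
        S[i,o]=r
    print(current_clock(),current_tool_pos(),current_tool_rot(),current_joint_positions())
pickle.dump(S,open("S.pkl","wb"))
E
```

```text
jar_mid [(0.96, [323.3, 155.2], 2705), (0.52, [325.9, 120.1], 29064)]
jar_label [(0.57, [322.2, 150.7], 2817)]
wing [(0.58, [313.5, 292.2], 700)]
stand [(0.92, [319.6, 118.3], 28986)]
4.7417 [ 0.60000099 -0.04993915  0.29999231] [-3.14157306e+00 -1.34904348e-05  2.00008037e+00] [-0.43506513  0.37662929  0.60354178  1.71041934 -0.23322883  1.1271249
  0.66588895]
jar_mid [(0.6, [270.2, 210.6], 3243)]
jar_label [(0.64, [269.8, 205.6], 3284)]
wing [(0.97, [403.5, 243.9], 953)]
stand [(0.86, [303.2, 192.4], 27076)]
6.3667 [ 0.59998421 -0.04003723  0.30000416] [-3.14150614e+00 -3.87323323e-05  5.99992355e-01] [-0.65462917  0.44266627  0.89873209  1.72392675 -0.37477327  1.15779743
 -0.61996639]
```

View pics/w1.png

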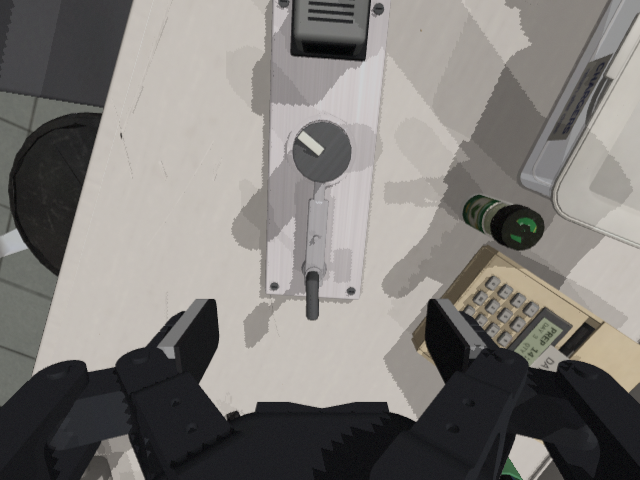

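View pics/w2.png

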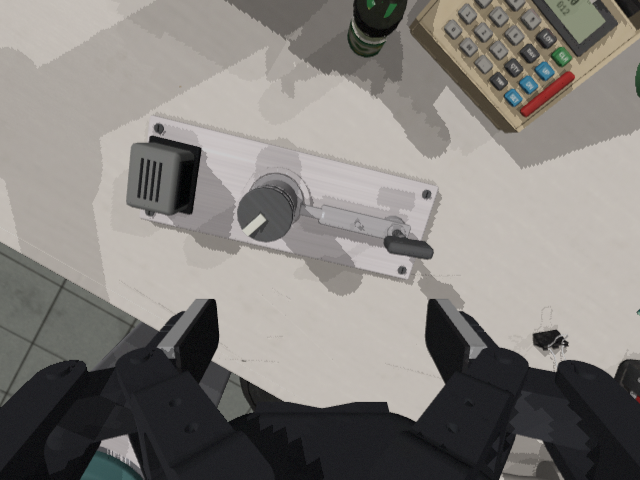

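```bash
python3 - <<'E'
import cv2
a=cv2.imread("pics/w1.png");b=cv2.imread("pics/w2.png")
f=lambda im,x,y:cv2.resize(im[y:y+100,x:x+100],None,fx=4,fy=4,interpolation=cv2.INTER_CUBIC)
import numpy as np
cv2.imwrite("pics/z12.png",np.vstack([np.hstack([f(a,272,102),f(a,262,240)])]))
cv2.imwrite("pics/z34.png",np.hstack([f(b,220,160),f(b,360,200)]))
E
```

```text
(no output)
```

View pics/z12.png

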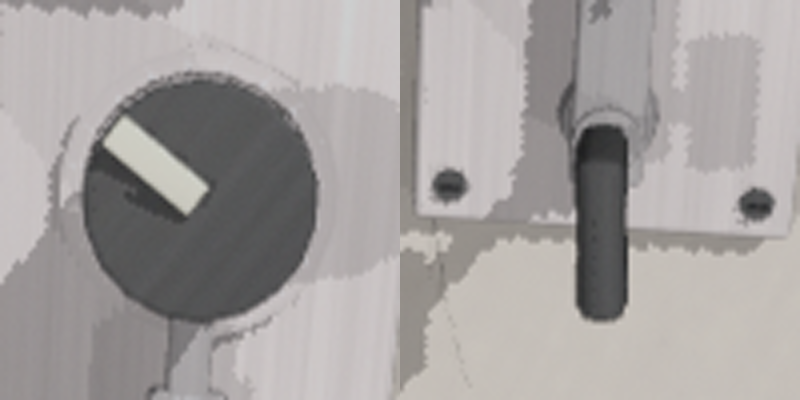

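View pics/z34.png

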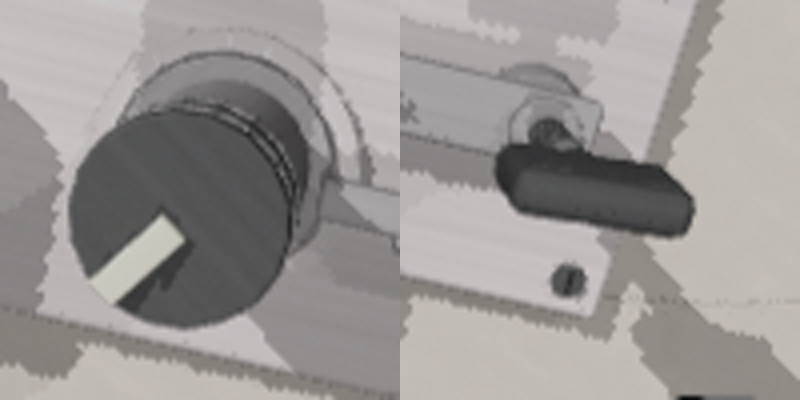

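```bash
cat > m.py <<'E'
from h import *
import pickle
S=pickle.load(open("S.pkl","rb"));a,b=S[0],S[1]
def D(v):return np.degrees(np.arctan2(v[1],v[0]))
jar=tri([(a,(322.1,151.3)),(b,(265,214.3))]);print("lid top",jar)
w=tri([(a,(312.5,299.8)),(b,(410.7,250.8))]);print("wing top",w)
for p,o,i in [(a,(300.75,135.25),(321.25,152)),(b,(245.5,232.75),(263.25,217))]:
    O=onz(p,o,.109);I=onz(p,i,.109);print("ridge",O,I,D(O-I))
for p,e in [(a,((312.5,280),(312.5,319.5))),(b,((388.3,247),(432,253)))]:
    O=onz(p,e[0],.105);I=onz(p,e[1],.105);print("wing ends",O,I,D(O-I),np.linalg.norm(O-I))
print("stand y",D(jar[0]-w[0]),np.linalg.norm((jar[0]-w[0])[:2]))
# plate edges/screws in view a at z=.012
sc=[onz(a,q,.012) for q in [(284,3),(378,9),(274.3,286.3),(351,291)]]
print(sc, D(sc[0]-sc[2]),D(sc[1]-sc[3]))
sc=[onz(b,q,.012) for q in [(159,128.5),(427,194.5),(402,270)]]
print(sc, D(sc[0]-sc[1]))
E
python3 m.py
```

```text
lid top (array([0.57578821, 0.00720849, 0.09603625]), [np.float64(0.0004215754834357112), np.float64(0.0004215754834357709)])
wing top (array([ 0.62546687, -0.12338304,  0.10525154]), [np.float64(0.00041831777936946396), np.float64(0.000418317779369471)])
ridge [0.55393841 0.01227826 0.109     ] [0.57530281 0.00705578 0.109     ] 166.26356551390225
ridge [0.55458628 0.01211532 0.109     ] [0.57609158 0.0064861  0.109     ] 165.3313981035445
wing ends [ 0.6170798  -0.10422638  0.105     ] [ 0.63425383 -0.14240205  0.105     ] 114.22148123703504 0.04186083564171779
wing ends [ 0.61650668 -0.10442982  0.105     ] [ 0.63491003 -0.14169628  0.105     ] 116.28161811647723 0.04156286999134848
stand y 110.8274415182791 0.13972156513405298
[array([0.4815432 , 0.12137532, 0.012     ]), array([0.57001055, 0.15611373, 0.012     ]), array([ 0.59051966, -0.16702716,  0.012     ]), array([ 0.68024447, -0.13286295,  0.012     ])] 110.69969516006839 110.88000400131114
[array([0.56977608, 0.15587409, 0.012     ]), array([ 0.67973855, -0.13378613,  0.012     ]), array([ 0.58993485, -0.16721826,  0.012     ])] 110.788049517703
```

```bash
python3 - <<'E'
from h import *
np.set_printoptions(precision=3,suppress=True)
c=[.5758,.0073]; dw=np.radians(165.8-110.8)
movep([*c,.20],[np.pi,0,2.0]); grip(1.0)
f0=current_contact_force()
move_linear([*c,.091],v=.1); print(current_contact_force()-f0,current_gripper_width(),current_clock())
grip(0.0,30); print("w",current_gripper_width(),current_contact_force()-f0,current_torque(),current_clock())
q=current_joint_positions()
for k in range(1,5):
    t=q.copy(); t[6]-=dw*k/4; set_joints(t)
sleep(.2); print(current_tool_pos(),current_tool_rot(),current_contact_force()-f0,current_torque(),current_clock())
p=get_image("wrist"); cv2.imwrite("pics/g1.png",p["frame"])
E
```

```text
[-1.014 -1.077 -0.962] 1.0024479161904423 8.9417
w 0.6048680720293965 [-2.731 -1.384  4.795] [-0.012  0.345  0.005] 9.35
[0.576 0.007 0.092] [ 3.141 -0.     1.043] [-1.449 -1.118  2.421] [-0.059  0.009  0.002] 10.9167
```

View pics/g1.png

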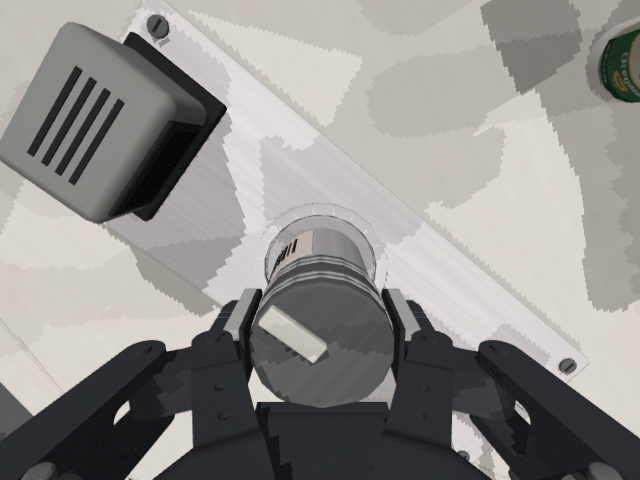

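Jar gripped; the lid is at about (322,342), and the ridge runs from (320,355) to (268,318) toward the reader at the upper left, with the label at (288,255). Release, then check from above.

```bash
python3 - <<'E'
from h import *
import pickle
np.set_printoptions(precision=4,suppress=True)
grip(1.0); x=current_tool_pos(); move_linear([x[0],x[1],.20],v=.1)
S={}
for i,(P,yaw) in enumerate([([.60,-.06,.27],1.2),([.61,-.08,.27],2.0)]):
    movep(P,[np.pi,0,yaw]); sleep(.15)
    S[i]=get_image("wrist"); cv2.imwrite(f"pics/v{i}.png",S[i]["frame"])
    r=cut_out("jar_mid",S[i]); print([(q["conf"],q["at"]) for q in r[:1]])
pickle.dump(S,open("V.pkl","wb")); print(current_clock())
for i in S:
    f=S[i]["frame"]; u=proj(S[i],[.5758,.0073,.104]).astype(int); v=proj(S[i],[.6255,-.1234,.105]).astype(int); print(u,v)
    g=lambda u:cv2.resize(f[max(u[1]-50,0):max(u[1]-50,0)+100,max(0,u[0]-50):max(0,u[0]-50)+100],(400,400),interpolation=cv2.INTER_CUBIC)
    cv2.imwrite(f"pics/vz{i}.png",np.hstack([g(u),g(v)]))
E
```

```text
[(0.85, [268.3, 166.0])]
[(0.76, [327.7, 116.4])]
14.3833
[263 165] [376 288]
[326 109] [315 281]
```

View pics/vz0.png

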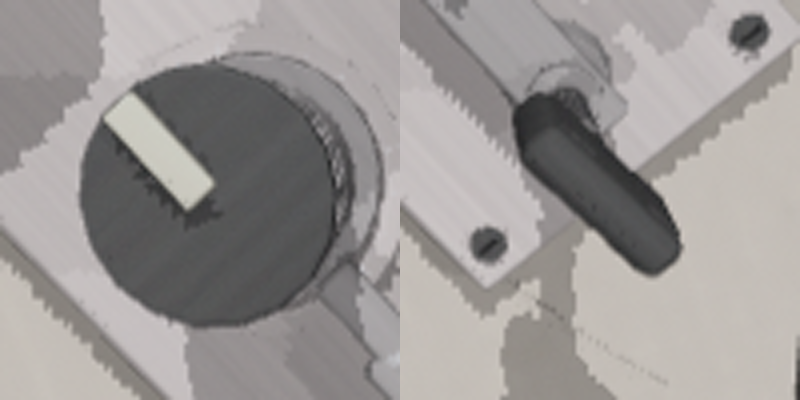

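View pics/vz1.png

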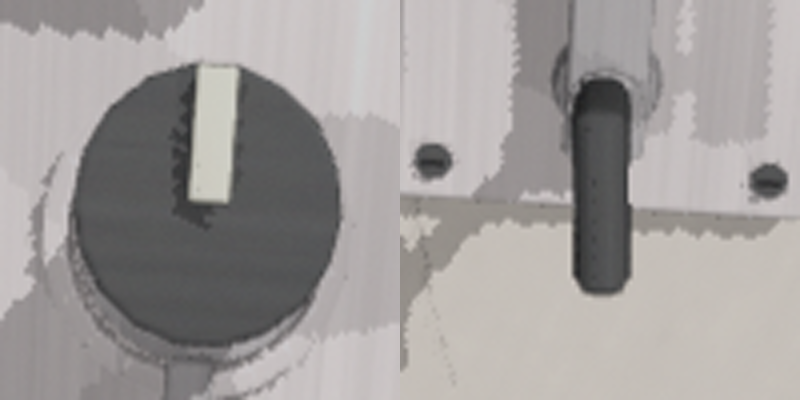

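View pics/v0.png

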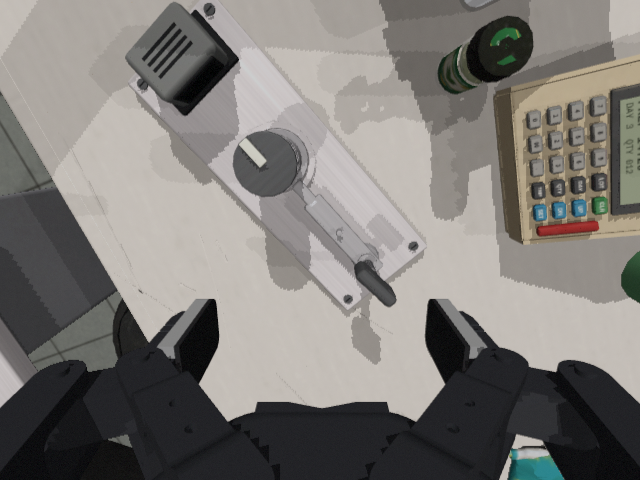

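```bash
python3 - <<'E'
from h import *
import pickle
S=pickle.load(open("V.pkl","rb"))
D=lambda v:np.degrees(np.arctan2(v[1],v[0]))
for i,o,n in [(0,(242.5,141.75),(263,164.5)),(1,(330.75,75.5),(328,109))]:
    O=onz(S[i],o,.106);I=onz(S[i],n,.106);print(O,I,D(O-I))
c=tri([(S[0],(213+208/4,115+195/4)),(S[1],(276+208/4,59+204/4))]);print(c)
for i,o,n in [(0,(326+540/4-100,238+150/4),(326+660/4-100,238+262/4)),(1,(265+50,231+105/4),(265+50,231+293/4))]:
    O=onz(S[i],o,.105);I=onz(S[i],n,.105);print(O,I,D(O-I),(O+I)/2)
E
```

```text
[0.56863542 0.02923711 0.106     ] [0.57642123 0.00790804 0.106     ] 110.05373806235431
[0.56868901 0.02997529 0.106     ] [0.57655029 0.00818514 0.106     ] 109.83801839961772
(array([0.57676638, 0.00803757, 0.09857456]), [np.float64(0.00014748225820993436), np.float64(0.00014748225821001933)])
[ 0.61696994 -0.10745307  0.105     ] [ 0.63276419 -0.14164078  0.105     ] 114.79629692004306 [ 0.62486707 -0.12454693  0.105     ]
[ 0.61601401 -0.10323963  0.105     ] [ 0.63392342 -0.14297908  0.105     ] 114.25970226276657 [ 0.62496872 -0.12310936  0.105     ]
```

```bash
python3 - <<'E'
from h import *
np.set_printoptions(precision=3,suppress=True)
c=[.6252,-.1236]; y=np.radians(114.8)
movep([*c,.17],[np.pi,0,y]); grip(.5)
f0=current_contact_force();t0=current_torque()
move_linear([*c,.097],v=.08); print(current_contact_force()-f0,current_clock())
grip(0.0,60); print("w",current_gripper_width(),current_contact_force()-f0,current_torque()-t0,current_tool_pos(),current_tool_rot(),current_joint_positions(),current_clock())
p=get_image("wrist"); cv2.imwrite("pics/g2.png",p["frame"])
for k in range(1,4):
    a=.3*k; movep([*c,.097-.0013*a],[np.pi,0,y-a]); sleep(.1)
    print(a,current_tool_rot()[2]-y,current_contact_force()-f0,current_torque()-t0,current_gripper_width(),current_clock())
p=get_image("wrist"); cv2.imwrite("pics/g3.png",p["frame"])
E
```

```text
[ 0.749  0.407 -0.068] 16.4583
w 0.13093462528834499 [-3.748 -0.418  5.055] [-0.045  0.907 -0.057] [ 0.624 -0.124  0.098] [-3.14  -0.001  2.003] [-0.078  0.646  0.305  1.757 -0.26   0.78   0.787] 16.8333
0.3 -0.30085954202877674 [-3.589 -0.877  4.298] [-0.076  0.819 -0.037] 0.1290125528098184 17.3333
0.6 -0.6007642752933195 [-3.672  0.151  4.249] [-0.125  0.782  0.007] 0.1321731124792509 17.7833
0.8999999999999999 -0.9006795914318455 [-3.636 -1.476  4.546] [-0.266  0.829 -0.052] 0.13342103167645797 18.2333
```

View pics/g2.png

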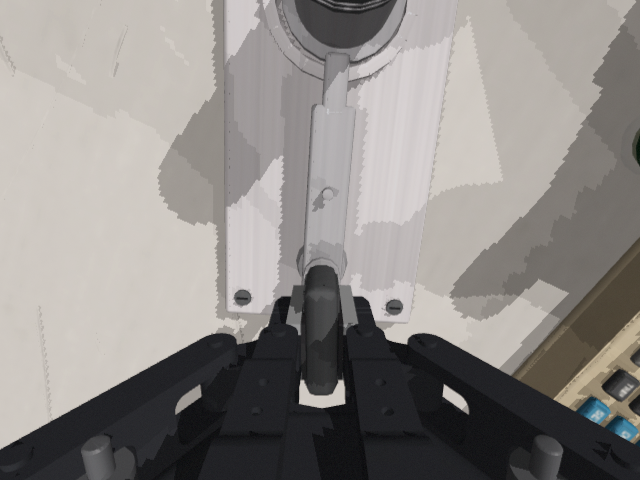

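View pics/g3.png

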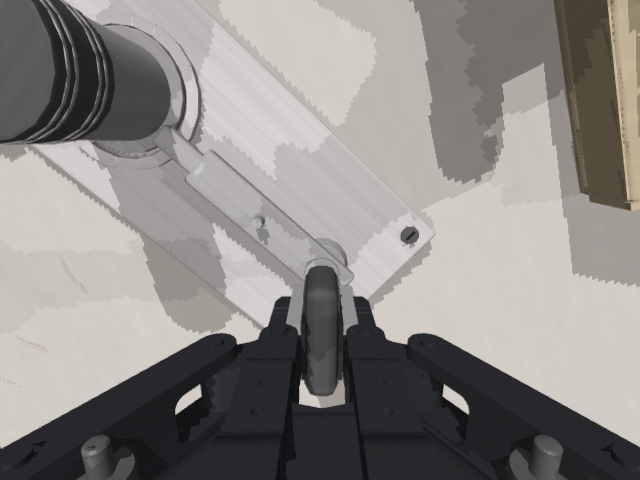

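Both pictures show the wing at (322,330) squarely between the pads, and it turns with the tool. Now I continue in small steps until the stop shows in the torque.

```bash
cat > turn.py <<'E'
from h import *
np.set_printoptions(precision=3,suppress=True)
c=[.6252,-.1236]; y=np.radians(114.8)
a=.9
while a<2.4:
    a+=.08
    movep([*c,.097-.0013*a],[np.pi,0,y-a])
    T=current_torque(); print(round(a,2),round(current_tool_rot()[2]-y,3),current_contact_force(),T,round(current_gripper_width(),3),round(current_clock(),2))
    if abs(T[2])>.6: break
E
python3 turn.py
```

```text
0.98 -0.981 [-4.006 -1.025  5.472] [-0.245  0.875 -0.07 ] 0.129 18.53
1.06 -1.061 [-5.505 -1.768  5.657] [-0.212  0.83  -0.048] 0.133 18.78
1.14 -1.141 [-4.744 -0.83   5.947] [-0.277  0.792 -0.078] 0.133 19.03
1.22 -1.221 [-4.317 -1.354  6.529] [-0.265  0.888 -0.096] 0.13 19.28
1.3 -1.301 [-5.076 -1.424  6.949] [-0.293  0.949 -0.079] 0.135 19.53
1.38 -1.381 [-4.606 -1.742  6.348] [-0.28   0.887 -0.096] 0.134 19.78
1.46 -1.461 [-3.595 -1.171  6.007] [-0.347  0.916 -0.037] 0.136 20.03
1.54 -1.541 [-4.302 -0.876  5.763] [-0.341  0.905 -0.087] 0.133 20.28
1.62 -1.621 [-4.451 -0.921  6.785] [-0.376  0.89  -0.099] 0.133 20.53
1.7 -1.701 [-4.713 -1.588  6.316] [-0.341  0.898 -0.032] 0.133 20.78
1.78 -1.781 [-5.217 -1.863  6.71 ] [-0.407  0.835 -0.071] 0.128 21.03
1.86 -1.861 [-4.832 -2.2    6.69 ] [-0.367  0.904 -0.036] 0.13 21.28
1.94 -1.941 [-5.014 -2.502  6.482] [-0.345  0.914 -0.121] 0.129 21.53
2.02 -2.021 [-4.554 -1.819  6.442] [-0.388  0.943 -0.103] 0.131 21.78
2.1 -2.1 [-4.575 -2.113  7.508] [-0.471  0.95   0.081] 0.131 22.03
2.18 -2.173 [-5.472 -2.871  7.247] [-0.576  1.103  2.127] 0.131 22.28
```

```bash
cat > back.py <<'E'
from h import *
np.set_printoptions(precision=3,suppress=True)
c=[.6252,-.1236]; y=np.radians(114.8)
def go(a):
    movep([*c,.097-.0013*a],[np.pi,0,y-a])
    print(round(a,3),round(current_tool_rot()[2]-y,3),current_contact_force(),current_torque(),round(current_gripper_width(),3),round(current_clock(),2))
sleep(.4); print(current_torque())
for a in [2.15,2.12,2.09,2.06,2.03,1.9,1.6,1.3,1.0,.8,.65,.53]: go(a)
sleep(.3)
p=get_image("wrist"); cv2.imwrite("pics/e1.png",p["frame"])
p=get_image("scene"); cv2.imwrite("pics/e2.png",p["frame"][210:320,240:420].repeat(4,0).repeat(4,1))
p=get_image("side"); cv2.imwrite("pics/e3.png",p["frame"][200:320,230:390].repeat(4,0).repeat(4,1))
E
python3 back.py
```

```text
[-0.534  1.068  2.077]
2.15 -2.145 [-4.688 -2.218  7.624] [-0.564  1.043  1.523] 0.135 22.93
2.12 -2.117 [-4.586 -1.57   6.443] [-0.529  0.923  0.87 ] 0.127 23.18
2.09 -2.09 [-4.131 -2.683  5.781] [-0.441  0.874  0.045] 0.132 23.43
2.06 -2.06 [-3.166 -1.382  6.434] [-0.471  0.953  0.069] 0.13 23.68
2.03 -2.03 [-4.371 -1.189  6.186] [-0.434  0.909  0.027] 0.136 23.93
1.9 -1.902 [-4.733 -2.064  7.281] [-0.477  0.994  0.013] 0.13 24.18
1.6 -1.605 [-5.423 -2.239  8.107] [-0.501  1.11   0.039] 0.134 24.53
1.3 -1.305 [-5.044 -1.487  8.367] [-0.398  1.153  0.027] 0.128 24.88
1.0 -1.005 [-5.847 -0.637  9.324] [-0.373  1.169  0.027] 0.133 25.23
0.8 -0.805 [-6.354 -1.417  9.037] [-0.343  1.241  0.048] 0.132 25.52
0.65 -0.655 [-5.751 -1.195  9.258] [-0.366  1.182  0.057] 0.127 25.77
0.53 -0.535 [-6.671 -1.426  9.17 ] [-0.378  1.288  0.04 ] 0.131 26.02
```

View pics/e1.png

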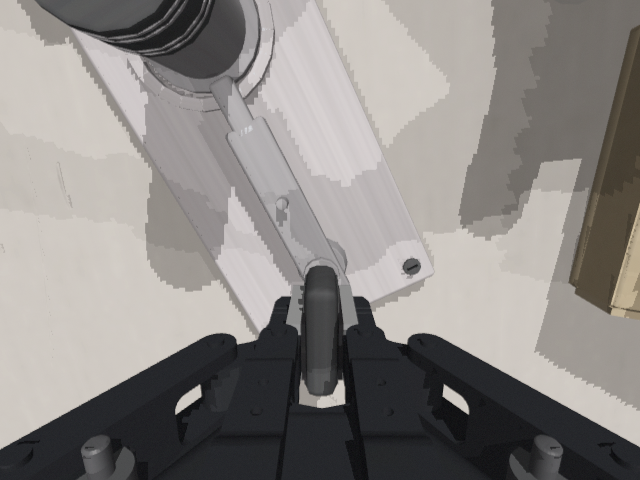

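View pics/e3.png

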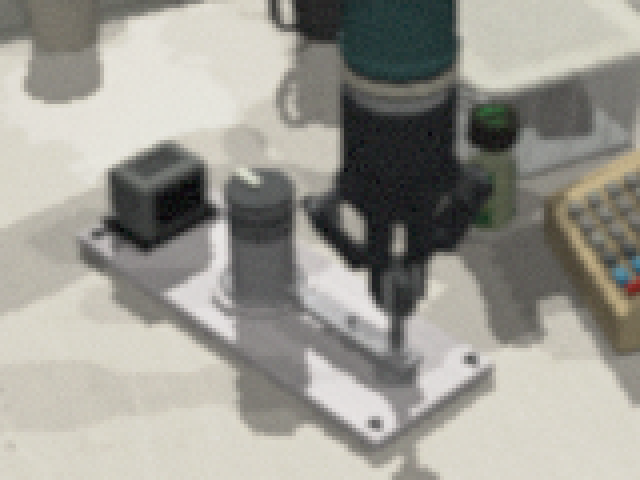

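View pics/e2.png

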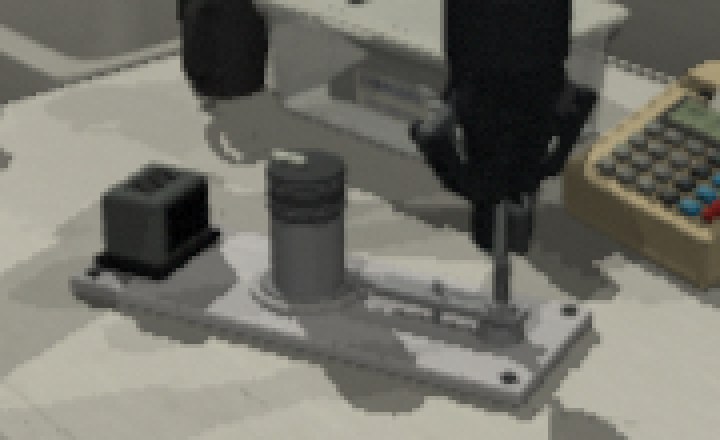

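```bash
python3 - <<'E'
from h import *
s=get_image("scene");d=get_image("side")
for p,n in [(s,"s"),(d,"d")]:
    print(n,"pred ridge outer/inner",proj(p,[.5686,.0296,.106]),proj(p,[.5765,.008,.106]))
    for o in ["deli_cup","spice_jar","binder_clip_1"]: print(o,[(round(q["conf"],2),q["at"]) for q in cut_out(o,p)[:2]])
print("e2",[(240+x/4,210+y/4) for x,y in [(275,157),(303,160)]],"e3",[(230+x/4,200+y/4) for x,y in [(236,171),(258,182)]])
print(current_tool_rot()[2]-np.radians(114.8),current_joint_vel(),current_gripper_width(),current_clock())
E
```

```text
s pred ridge outer/inner [308.10582188 247.32326435] [315.65179269 248.91895926]
deli_cup [(0.84, [227.1, 229.4])]
spice_jar []
binder_clip_1 [(0.74, [452.2, 337.6])]
d pred ridge outer/inner [289.27197368 241.83600116] [294.4478409  245.01580092]
deli_cup [(0.93, [247.0, 199.3]), (0.64, [294.5, 259.3])]
spice_jar [(0.61, [355.0, 241.9])]
binder_clip_1 [(0.71, [372.4, 360.5])]
e2 [(308.75, 249.25), (315.75, 250.0)] e3 [(289.0, 242.75), (294.5, 245.5)]
-0.5357687918799718 [ 5.76939172e-05  6.87864921e-04  6.59213813e-04  6.15046041e-04
 -8.84030783e-04 -5.07629384e-04 -2.13715156e-04] 0.12745891963039915 26.8667
```

Everything agrees: the ridge is where it should be, the bystanders haven't moved and the wing is still gripped. Handing in.

```bash
python3 -c "
from workcell import *
job_done(); print(current_clock())"
```

```text
the job is handed in; nothing more can be done
the job is handed in; nothing more can be done
```

The job is handed in at about 27 s on the robot's clock, with the jar facing the reader and the wing still gripped at the quarter-turn setting.

- **Jar:** I gripped it by the lid, turned it 55° clockwise and released it. Two wrist views afterwards put the label at about 110°, against 110.8° for the stand's axis. At the end, the ridge on the lid still lay within about 2 px of where it should be in both fixed cameras.
- **Thumbscrew:** I turned it clockwise about 2.1 rad in one grip. The torque then rose to about 2.1 N m at the stop, and I held it there for 0.4 s. I backed it off about 1.56 rad from the point where the stop was first felt, which puts the joint at about 2.04 rad by calculation (target 2.03). The arm was still, and the wing was between the pads with a 60 N grip set.
- **Bystanders:** The deli cup and binder clip showed in the same place in both cameras, within about 3 px. The spice jar was found where it started in the side view only. In the scene view the arm hid it and the network did not report it.

**Disagreements:** Lid-top height came out at 96 to 99 mm in the wrist views and 103 mm in the fixed cameras, against 102 mm given. Before the stop, the torque was too small and noisy to show the thumbscrew's friction clearly. That the wing turned rests on the pictures and on the clear stop.

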